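Slide the receiving pan home under the riffle splitter's chute

ROBOT

A 6-joint arm with a two-finger parallel gripper is mounted at the origin on the work surface. World frame = base frame: x ahead of the robot, y to its left, z up, the work surface at z = 0. Lengths are in m, angles in rad, forces in N, time in s.
With the tool pointing down it reaches from about 0.275 to 0.775 m from the base axis. Payload 14.6 kg.
Tool frame: the origin (TCP) lies midway between the tips of the shut fingers; the grasp point (between the pads) lies 19 mm behind it; y points along the fingers, x is the direction in which the jaws open and shut, and the axes are right-handed (so a half turn about y gives the same grasp; the last joint's range is limited). The gripper opens to 85 mm and grips with 20 to 120 N. Pads are 22 mm wide; open, the fingers measure 114 mm over their backs; the gripper's body (76 mm by 85 mm) begins 54 mm behind the grasp point. The pads swing forward as they close: fully open they stand 13 mm farther back than shut.
Start: joints at [1.157, 0.263, -0.048, 1.259, 0, 1.415], TCP at [0.134, 0.508, 0.231] pointing down, gripper open.
Joint ranges: [-2.65, 2.65], [-0.89, 1.7], [-1.18, 1.37], [-2.13, 2.11], [-1.35, 1.29], [-3.14, 3.14]. Speed limits (rad/s): [1.89, 1.89, 2.57, 2.79, 3.14, 3.14].

INTERFACE

Orientations are given as a unit quaternion [x, y, z, w].
In Python, from plant import arm gives the robot as it stands.
- The arm moves only by the tool carry_out, never from a script. Its argument "commands" is a list of rows, each a list of 3 entries, a list of its own where there are three numbers: the finger opening in mm, from 0 to 85.4, then the shift along the tool's x, y, z in mm, then the turn about the tool's y in degrees. A call has 1 to 20 rows; each row is the pose to reach, as a shift and turn from the pose commanded when the call began, along the tool's axes at that moment; what a row does not reach only later rows make up. A row lasts 1/12 s, in which the tool goes at most 41.7 mm and 7.16 degrees, less where a joint would pass 70% of its speed; a pose out of reach is approached as far as the arm can. A call with a gripper value outside its range is refused whole. The fingers move at their own pace and stop on an object; "squeeze" is the grip in N (left out, the last holds). Time passes only in rows, so rows that repeat a pose let the fingers close. It gives the time, the measured TCP pose, the force and the opening at its end, in the units of the state.
- arm.state(): the state, without advancing time (a new reading comes with each control period).
- arm.snapshot(name): name is "scene" or "side" or "wrist"; returns a dict with "img" (384x512x3 uint8, red, green, blue), "depth" (384x512 float32, m along the optical axis (not along the pixel's ray), 0 where there is no reading), "vfov" (degrees; the focal length in pixels is half the picture's height over the tangent of half this angle, whatever the lens; pixels are square), "cx", "cy" (the principal point, pixels), "dist" ([k1, k2, p1, p2, k3] as OpenCV has them; the pictures are not rectified), "xyz" and "rotation" of the camera in the world. Camera axes: x right, y down, z forward; pixel columns grow to the right and rows downward; lengths in m; the calibration is good to about 2 mm. A picture is of the moment at which its call begins.
- arm.hand_in(): hands the job in, once; it reports no verdict.
The state is a dict: "t": time; "joints": joint angles; "qd": joint speeds; "tau": joint torques, N m; "tool_pos": TCP position; "orientation": TCP orientation; "wrist_force": force on the tool from outside, world axes, zero at the start; "moment": the same for the moment, N m; "finger_gap": finger opening in m.
Only numpy, scipy, OpenCV 4.12 (cv2) and the standard library are available. Lean on these libraries where they do the work, as an engineer would, in place of code of your own. Each camera call takes 0.05 s, during which the arm holds its last target.

TASK

Get the riffle splitter ready for the next soil split: slide the empty metal receiving pan along the bench, flat and without lifting it, between the blue end plates and under the chutes on its open side, and press it gently home so that its whole back wall bears squarely against the dark centre partition. Never ram or shove the splitter, leave the second pan and everything else on the bench alone, and let go.

Things in the scene. Friction and masses are not known exactly. Their poses are not given: they have to be found in the camera images.
- splitter: Free-standing riffle sample splitter (6.9 kg, held by bench friction alone; sheet metal, not to be pressed with more than 30 N). Origin on the bench under its middle; x runs along its row of slots, +y points to the empty bay where the pan belongs. Two blue end plates with inner faces at x = +-113 mm reach from y = -105 to +105 mm. Carrying handles stick out to x = +-143 mm at 135 mm height.
- partition: Dark upright centre plate of the splitter, 3 mm thick, the stop for the pan (rigid: felt as a sudden rise of the pushing force; 5 to 10 N is plenty); same origin and axes as the splitter, bay-side face at y = +1.5 mm. Fully home, the pan's origin is at y = 56.5 mm, its outer wall at y = 111.5 mm, its long side parallel to x.
- bay_mouth (a point): Middle of the mouth of the empty bay, at bench level, between the front edges (y = 105 mm) of the two end plates: a gap of 226 mm; splitter's axes.
- chute_lip (a point): Middle of the lower edge of the steel chutes over the empty bay: y = 88 mm, 73 mm above the bench. The chutes rise from here at 45 degrees towards the splitter's middle.
- hopper_edge (a point): Middle of the hopper's rim on the bay side: y = 100 mm, 262 mm high, 234 mm long along x. It overhangs: an upright gripper close to the bay strikes it; lean the gripper 20 to 35 degrees away from the splitter.
- pan: Empty open metal pan, 220 mm along x, 110 along y, 60 high, walls and floor 4 mm, 0.3 to 0.6 kg. Origin: centre of its underside. Starts on the bench before the bay, centre 215 to 270 mm from the splitter's origin along its +y, up to 30 mm off line and turned up to 0.35 rad. Needs 1 to 6 N to slide; has 3 mm play at each end in the bay.
- other_pan: A second, equal pan, already home in the bay on the -y side of the splitter; leave it alone. Origin: centre of its underside.
- beaker_a: Glass beaker, 70 mm across, 95 mm high, bystander. Origin: centre of its underside.
- beaker_b: Glass beaker, 70 mm across, 95 mm high, bystander. Origin: centre of its underside.
- beaker_c: Larger glass beaker, 86 mm across, 120 mm high, bystander. Origin: centre of its underside.
- cylinder: Glass measuring cylinder on a blue foot, 68 mm across the foot, 234 mm high, bystander. Origin: centre of its underside.
- sieves: Two nested brass test sieves, 100 mm across, 62 mm high, bystander. Origin: centre of the underside.
- jar: White sample jar with a green cap, 66 mm across, 100 mm high, bystander. Origin: centre of its underside.
- sieve_brush: Sieve brush lying on the bench, bystander. Origin: about its middle, on the bench.
Things that resemble listed ones, but are neither listed nor needed, are in the scene too. Leave any green look-alike of the pan alone.

How it is judged:
On the way, in this order (a step that is already met when the one before it is completed fails the run):
1. the pan's leading edge is between the end plates (y of pan in the frame of splitter below 0.145 m and x of pan in the frame of splitter between -0.006 and 0.006 m and angle between the x axis of pan and the x axis of splitter, either way round below 0.2 rad), for 0.1 s.
2. the pan presses against the centre partition (over 2 N) (contact force between pan and partition above 2 N), for 0.1 s.
At the end, for the whole second after the job is handed in: The pan stands flat on the bench and at rest in the splitter's bay, its origin within 2.5 mm of the fully home position along y and within 6 mm of the middle along x, its long side parallel to the partition within 0.02 rad, and the splitter within 10 mm of where it stood (y of pan in the frame of splitter between 0.05 and 0.059 m and x of pan in the frame of splitter between -0.006 and 0.006 m and angle between the x axis of pan and the x axis of splitter, either way round below 0.02 rad and angle between pan's own z axis and vertical below 0.03 rad and height (world z) of pan below 0.004 m and linear speed of pan below 0.01 m/s and distance of splitter from where it was at the start of the episode below 0.01 m); the robot touches nothing.
It fails at once if the pan is lifted more than 15 mm or tipped more than 0.15 rad (height (world z) of pan above 0.015 m or angle between pan's own z axis and vertical above 0.15 rad).
It fails at once if the pan is rammed or forced against the splitter with over 35 N (contact force between pan and splitter above 35 N).
It fails at once if the splitter is shoved more than 10 mm or tipped (distance of splitter from where it was at the start of the episode above 0.01 m or angle between splitter's own z axis and vertical above 0.06 rad).
It fails at once if the second pan is moved more than 15 mm (distance of other_pan from where it was at the start of the episode above 0.015 m).
It fails at once if a bystander is moved more than 30 mm or the measuring cylinder tipped (distance of any of beaker_a, beaker_b, beaker_c, cylinder, sieves, jar, sieve_brush from where it was at the start of the episode above 0.03 m or angle between cylinder's own z axis and vertical above 0.4 rad).
It also fails if it takes over 64 s, if anything falls off the work surface, if the arm or the gripper's body presses on something with over 40 N, if the wrist force passes 120 N, or if a joint passes its speed limit or range.

## Working session

There is one attempt and no reset: what is moved stays moved. The work goes in short steps, Python scripts to look and compute and a tool call to move; the robot and the scene stay as the last step left them, time stands still between calls to the robot, and variables do not carry over. Pictures are saved under pics/ and viewed, and the job is handed in when it is done.

Besides the shell and the picture viewer there is one more tool, called after "Call:" as name(argument=value, ...) on one line, values as JSON. carry_out: Moves the arm, as the interface text tells. Its arguments: {"type":"object","properties":{"commands":{"type":"array"},"squeeze":{"type":"number"}},"required":["commands"]}

```bash
mkdir -p pics; ls; cat > h.py <<'E'
import numpy as np,cv2,pickle
from plant import arm
def snap(n,tag):
    s=arm.snapshot(n); pickle.dump(s,open(f'pics/{tag}.pkl','wb'))
    cv2.imwrite(f'pics/{tag}.png',cv2.cvtColor(s['img'],cv2.COLOR_RGB2BGR)); return s
def K(s):
    f=s['img'].shape[0]/2/np.tan(np.radians(s['vfov'])/2)
    return np.array([[f,0,s['cx']],[0,f,s['cy']],[0,0,1]])
def R(s):
    r=np.array(s['rotation'],float)
    if r.shape==(3,3): return r
    from scipy.spatial.transform import Rotation as Ro
    return Ro.from_quat(r).as_matrix()
def ray(s,uv):
    p=cv2.undistortPoints(np.array(uv,float).reshape(-1,1,2),K(s),np.array(s['dist'],float)).reshape(-1,2)
    return np.c_[p,np.ones(len(p))]
def atz(s,uv,z):
    d=ray(s,uv)@R(s).T; o=np.array(s['xyz']); return o+d*((z-o[2])/d[:,2])[:,None]
def bydepth(s,uv):
    uv=np.array(uv).reshape(-1,2); r=ray(s,uv); D=np.array([s['depth'][int(v),int(u)] for u,v in uv])
    return np.array(s['xyz'])+(r*D[:,None])@R(s).T
def cloud(s):
    h,w=s['depth'].shape; u,v=np.meshgrid(np.arange(w),np.arange(h)); uv=np.c_[u.ravel(),v.ravel()]
    r=ray(s,uv); P=np.array(s['xyz'])+(r*s['depth'].ravel()[:,None])@R(s).T
    P[s['depth'].ravel()==0]=np.nan
    return P.reshape(h,w,3)
def proj(s,P):
    Rc=R(s).T; t=-Rc@np.array(s['xyz']); return cv2.projectPoints(np.array(P,float).reshape(-1,1,3),cv2.Rodrigues(Rc)[0],t,K(s),np.array(s['dist'],float))[0].reshape(-1,2)
E
python3 - <<'E'
from h import *
for n in ['scene','side','wrist']:
    s=snap(n,n+'0'); print(n,s['xyz'],s['rotation'],s['vfov'],s['dist'])
print(arm.state())
E
```

```text
pics
scene [ 1.33005159 -0.06118775  1.51418222] [ 0.71448104  0.64825521 -0.17968277 -0.19234376] 47.495915664149805 [-0.07543028  0.          0.          0.          0.        ]
side [0.97540604 0.27341908 1.62629617] [ 0.48067469  0.86029811 -0.14593831 -0.08683898] 44.70505701894275 [-0.06395216  0.          0.          0.          0.        ]
wrist [0.05933696 0.52701793 0.37413258] [0.78317657 0.60292177 0.09261227 0.12059339] 69.06053955654885 [-0.06342568  0.          0.          0.          0.        ]
{'t': 0.15, 'joints': array([ 1.15669893e+00,  2.63434091e-01, -4.87649502e-02,  1.25938949e+00,
        2.40091575e-06,  1.41549148e+00]), 'qd': array([-2.50494389e-04, -2.02387770e-03,  2.86683086e-03, -2.97451288e-04,
       -8.37068914e-05,  2.42942677e-04]), 'tau': array([ 2.51443977e-03, -6.37823439e+01,  3.84647584e+01,  1.05422270e-02,
       -1.01809558e-04, -8.15394344e-06]), 'tool_pos': array([0.13428257, 0.50733612, 0.23093427]), 'orientation': array([ 0.56047139,  0.4310561 , -0.43154832, -0.56020398]), 'wrist_force': array([0.418675  , 0.41770103, 0.02729315]), 'moment': array([-0.02286305,  0.00820628, -0.04557139]), 'finger_gap': 0.08551710424459115}
```

View pics/scene0.png

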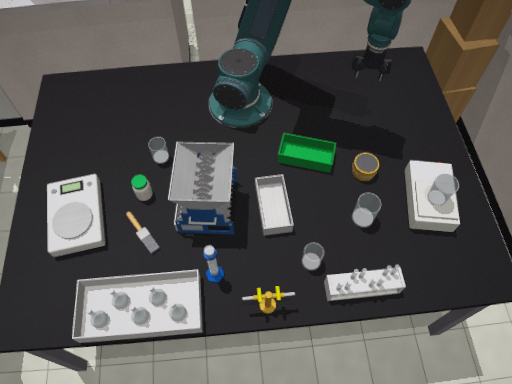

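View pics/side0.png

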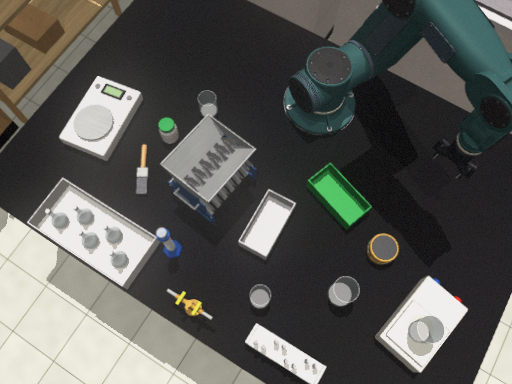

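View pics/wrist0.png

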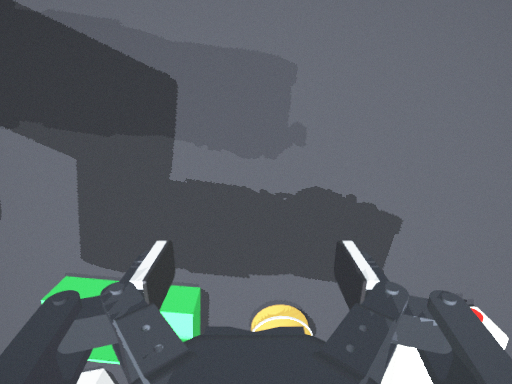

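```bash
python3 - <<'E'
from h import *
for n,(u,v,w,h) in {'scene0':(150,120,160,130),'side0':(150,100,160,170)}.items():
    im=cv2.imread(f'pics/{n}.png')[v:v+h,u:u+w]; k=4 if h<150 else 3.5
    cv2.imwrite(f'pics/{n}_c.png',cv2.resize(im,None,fx=k,fy=k,interpolation=cv2.INTER_CUBIC))
s=pickle.load(open('pics/side0.pkl','rb'))
print(K(s)); print(bydepth(s,[(268,225),(330,85)])) 
E
```

```text
[[466.92459496   0.         253.75914589]
 [  0.         466.92459496 195.09811419]
 [  0.           0.           1.        ]]
[[0.54679269 0.08821987 0.00242729]
 [0.07262706 0.04179922 0.25116127]]
```

View pics/scene0_c.png

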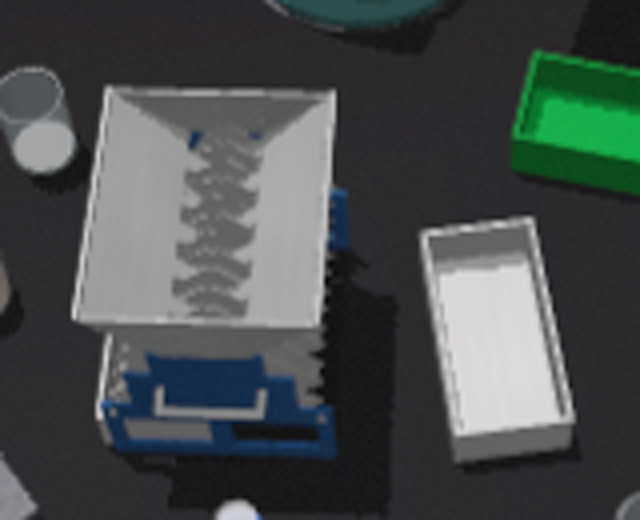

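View pics/side0_c.png

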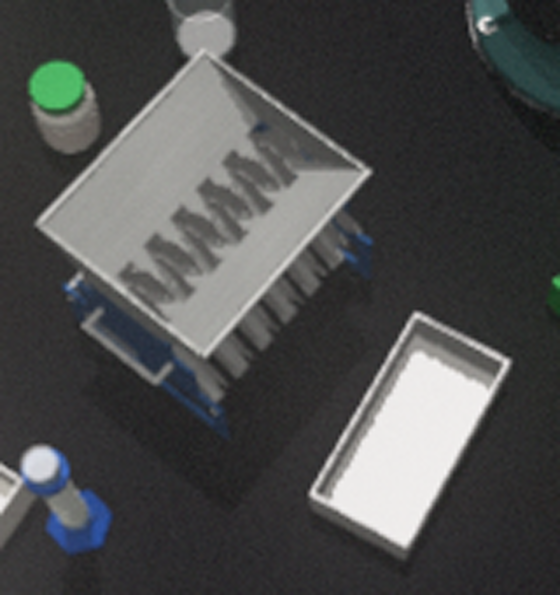

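```bash
cat > fit.py <<'E'
from h import *
from scipy.optimize import least_squares
def pose(p,X): 
    c,s=np.cos(p[2]),np.sin(p[2]); X=np.array(X); return np.c_[p[0]+c*X[:,0]-s*X[:,1],p[1]+s*X[:,0]+c*X[:,1],X[:,2]]
def fit(obs,p0): # obs list (snap,uv,X)
    f=lambda p: np.concatenate([(proj(s,pose(p,X))-np.array(uv)).ravel() for s,uv,X in obs])
    r=least_squares(f,p0,loss='soft_l1'); return r.x,f(r.x).reshape(-1,2)
E
python3 - <<'E'
from fit import *
a=pickle.load(open('pics/scene0.pkl','rb'));b=pickle.load(open('pics/side0.pkl','rb'))
pa=[(255.25,178),(283.5,174.75),(293.25,225.75),(264,229)]
pb=[(269.1,189.7),(295.7,203.4),(265.7,256),(239.1,241.4)]
ha=[(176.5,142.25),(233.75,143),(230.25,202),(169,200.5)]
hb=[(208.6,114.9),(255.7,149.1),(208.9,201.7),(160.9,163.7)]
for nm,qa,qb,z in (('pan',pa,pb,.06),('hop',ha,hb,.262)):
    A=atz(a,qa,z);B=atz(b,qb,z); print(nm,'\n',np.round(A,4),'\n',np.round(B,4))
    for P in (A,B,(A+B)/2):
        d=[np.linalg.norm(P[i]-P[(i+1)%4])for i in range(4)]
        e=(P[2]+P[3]-P[0]-P[1])[:2]  # long dir +x world ~
        print('centre',P.mean(0).round(4),'sides',np.round(d,4),'yaw',np.arctan2(e[1],e[0]), 'yaw2',[np.arctan2(*(v[:2][::-1])).round(3) for v in (P[2]-P[1],P[3]-P[0],P[1]-P[0],P[2]-P[3])])
E
```

```text
pan 
 [[0.4446 0.0243 0.06  ]
 [0.4408 0.1361 0.06  ]
 [0.6628 0.1429 0.06  ]
 [0.6651 0.0347 0.06  ]] 
 [[0.4476 0.0308 0.06  ]
 [0.4424 0.1375 0.06  ]
 [0.6602 0.1445 0.06  ]
 [0.6644 0.0403 0.06  ]]
centre [0.5533 0.0845 0.06  ] sides [0.1118 0.2221 0.1082 0.2208] yaw 0.03862656072954335 yaw2 [np.float64(0.031), np.float64(0.047), np.float64(1.605), np.float64(1.592)]
centre [0.5536 0.0883 0.06  ] sides [0.1069 0.2179 0.1043 0.2171] yaw 0.0379694976672369 yaw2 [np.float64(0.032), np.float64(0.044), np.float64(1.619), np.float64(1.612)]
centre [0.5535 0.0864 0.06  ] sides [0.1093 0.22   0.1063 0.2189] yaw 0.03830098266226923 yaw2 [np.float64(0.031), np.float64(0.045), np.float64(1.612), np.float64(1.602)]
hop 
 [[ 0.3916 -0.2512  0.262 ]
 [ 0.4157 -0.0489  0.262 ]
 [ 0.6508 -0.0776  0.262 ]
 [ 0.6255 -0.2773  0.262 ]] 
 [[ 0.3945 -0.2435  0.262 ]
 [ 0.4189 -0.046   0.262 ]
 [ 0.6471 -0.0757  0.262 ]
 [ 0.6208 -0.2758  0.262 ]]
centre [ 0.5209 -0.1638  0.262 ] sides [0.2038 0.2368 0.2013 0.2353] yaw -0.11634588433847155 yaw2 [np.float64(-0.122), np.float64(-0.111), np.float64(1.452), np.float64(1.445)]
centre [ 0.5203 -0.1603  0.262 ] sides [0.199  0.2301 0.2019 0.2286] yaw -0.13554489323537197 yaw2 [np.float64(-0.129), np.float64(-0.142), np.float64(1.448), np.float64(1.44)]
centre [ 0.5206 -0.162   0.262 ] sides [0.2014 0.2335 0.2016 0.2319] yaw -0.12580700829532013 yaw2 [np.float64(-0.125), np.float64(-0.126), np.float64(1.45), np.float64(1.443)]
```

```bash
python3 - <<'E'
from h import *
from scipy.spatial.transform import Rotation as Ro
st=arm.state(); M=Ro.from_quat(st['orientation']).as_matrix(); print(M.round(3))
out=[]
for n in ('scene0','side0'):
    s=pickle.load(open(f'pics/{n}.pkl','rb')); C=cloud(s).reshape(-1,3); C=C[~np.isnan(C).any(1)]
    out.append(C)
C=np.vstack(out)
# arm heading
q=st['joints'][0]; d=C.copy()
T=st['tool_pos']; e1=np.array([np.cos(q),np.sin(q)]); e2=np.array([-np.sin(q),np.cos(q)])
r=C[:,:2]@e1; l=C[:,:2]@e2
print('tcp in arm plane',T[:2]@e1,T[:2]@e2,T[2])
for r0 in np.arange(-.1,.75,.05):
    m=(r>r0)&(r<r0+.05)&(np.abs(l-.04)<.25)&(C[:,2]>.1)&(C[:,2]<1.2)
    if m.sum()>5: print(r0.round(2),m.sum(),'lat',np.percentile(l[m],[1,99]).round(3),'z',np.percentile(C[m,2],[1,50,99]).round(3))
im=cv2.imread('pics/side0.png')[0:190,270:512]; cv2.imwrite('pics/arm.png',cv2.resize(im,None,fx=3,fy=3,interpolation=cv2.INTER_CUBIC))
E
```

```text
[[ 0.256 -0.    -0.967]
 [ 0.967 -0.001  0.256]
 [-0.001 -1.     0.   ]]
tcp in arm plane 0.5184864480973754 0.0812006854614456 0.23093426830399916
-0.1 688 lat [-0.122  0.224] z [0.12  0.247 0.322]
-0.05 2433 lat [-0.124  0.217] z [0.113 0.251 0.403]
0.0 3172 lat [-0.124  0.168] z [0.113 0.252 0.45 ]
0.05 3621 lat [-0.12   0.226] z [0.11  0.219 0.455]
0.1 1267 lat [-0.005  0.272] z [0.216 0.39  0.694]
0.15 415 lat [-0.006  0.208] z [0.422 0.691 0.744]
0.2 653 lat [-0.004  0.057] z [0.675 0.732 0.758]
0.25 1181 lat [0.007 0.134] z [0.672 0.744 0.757]
0.3 1321 lat [0.009 0.149] z [0.662 0.735 0.748]
0.35 1247 lat [0.012 0.131] z [0.655 0.727 0.74 ]
0.4 1238 lat [0.019 0.125] z [0.302 0.712 0.73 ]
0.45 2411 lat [0.019 0.093] z [0.268 0.585 0.72 ]
0.5 2703 lat [0.017 0.073] z [0.311 0.539 0.715]
0.55 1194 lat [0.019 0.099] z [0.255 0.521 0.678]
```

View pics/arm.png

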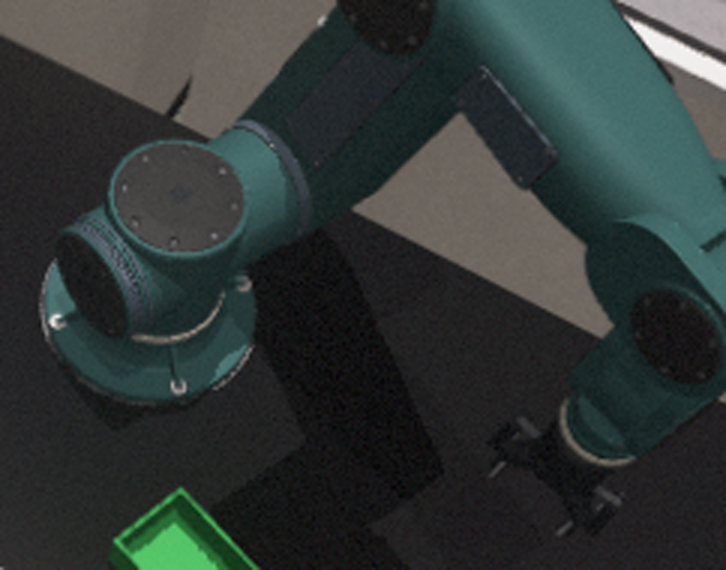

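```bash
python3 - <<'E'
from h import *
from scipy.spatial.transform import Rotation as Ro
st=arm.state(); M=Ro.from_quat(st['orientation']).as_matrix(); T=st['tool_pos']
for n in ('scene0','side0'):
    s=pickle.load(open(f'pics/{n}.pkl','rb')); C=cloud(s).reshape(-1,3); C=C[~np.isnan(C).any(1)]
    L=(C-T)@M; m=np.hypot(L[:,0],L[:,2])<.13
    for h in np.arange(0,.5,.03):
        k=m&(-L[:,1]>h)&(-L[:,1]<h+.03)
        if k.sum()>4: print(n,h.round(2),k.sum(),'x',np.percentile(L[k,0],[2,98]).round(3),'z',np.percentile(L[k,2],[2,98]).round(3))
E
```

```text
scene0 0.0 22 x [-0.054  0.052] z [-0.013  0.007]
scene0 0.03 45 x [-0.058  0.065] z [-0.012  0.012]
scene0 0.06 181 x [-0.073  0.068] z [-0.019  0.013]
scene0 0.09 211 x [-0.07   0.066] z [-0.022  0.011]
scene0 0.12 93 x [-0.045  0.038] z [-0.038  0.001]
scene0 0.15 151 x [-0.04   0.032] z [-0.039 -0.001]
scene0 0.18 104 x [-0.044  0.035] z [-0.046 -0.007]
scene0 0.21 178 x [-0.043  0.033] z [-0.046 -0.01 ]
scene0 0.24 128 x [-0.054  0.036] z [-0.051 -0.019]
scene0 0.27 221 x [-0.057  0.04 ] z [-0.056 -0.026]
scene0 0.3 237 x [-0.055  0.045] z [-0.055 -0.001]
scene0 0.33 252 x [-0.054  0.037] z [-0.053 -0.026]
scene0 0.36 151 x [-0.075  0.034] z [-0.061 -0.037]
scene0 0.39 252 x [-0.083  0.042] z [-0.067 -0.043]
scene0 0.42 25 x [-0.011  0.046] z [-0.067 -0.059]
side0 0.0 16 x [-0.052  0.057] z [-0.015 -0.006]
side0 0.03 61 x [-0.064  0.072] z [-0.015  0.01 ]
side0 0.06 220 x [-0.071  0.074] z [-0.02   0.008]
side0 0.09 250 x [-0.067  0.069] z [-0.021  0.009]
side0 0.12 100 x [-0.037  0.06 ] z [-0.039  0.001]
side0 0.15 163 x [-0.034  0.036] z [-0.04  -0.007]
side0 0.18 103 x [-0.041  0.041] z [-0.045 -0.009]
side0 0.21 203 x [-0.038  0.036] z [-0.046 -0.019]
side0 0.24 109 x [-0.046  0.044] z [-0.051 -0.025]
side0 0.27 265 x [-0.052  0.054] z [-0.058 -0.014]
side0 0.3 333 x [-0.05   0.053] z [-0.056 -0.001]
side0 0.33 274 x [-0.05   0.043] z [-0.054 -0.032]
side0 0.36 175 x [-0.076  0.038] z [-0.064 -0.042]
side0 0.39 475 x [-0.102  0.045] z [-0.067 -0.04 ]
side0 0.42 602 x [-0.119  0.039] z [-0.067 -0.04 ]
side0 0.45 790 x [-0.121  0.019] z [-0.064  0.044]
side0 0.48 1250 x [-0.126 -0.01 ] z [-0.053  0.05 ]
```

Call:
carry_out(commands=[[85,[-250,0,-498],-17],[85,[-250,0,-498],-17],[85,[-250,0,-498],-17],[85,[-250,0,-498],-17],[85,[-250,0,-498],-17],[85,[-250,0,-498],-17],[85,[-250,0,-498],-17],[85,[-250,0,-498],-17],[85,[-250,0,-498],-17],[85,[-250,0,-498],-17],[85,[-250,0,-498],-17],[85,[-250,0,-498],-17],[85,[-250,0,-498],-17],[85,[-250,0,-498],-17],[85,[-250,0,-498],-17],[85,[-250,0,-498],-17],[85,[-250,0,-498],-17],[85,[-250,0,-498],-17]])

```text
t: 1.65
tool_pos: [0.551, 0.1392, 0.2314]
orientation: [-0.49, -0.51, 0.51, 0.49]
wrist_force: [0.3, 0.7, 0.0]
finger_gap: 0.0849
```

```bash
python3 - <<'E'
from h import *
s=snap('wrist','w1')
im=cv2.imread('pics/w1.png'); cv2.imwrite('pics/w1b.png',cv2.resize(im,None,fx=1.5,fy=1.5,interpolation=cv2.INTER_CUBIC))
# predicted pan rim corners
c=np.array([.5535,.0864]);a=.0383
P=[[*(c+np.array([np.cos(a)*x-np.sin(a)*y,np.sin(a)*x+np.cos(a)*y])),.06] for x,y in((.11,.055),(-.11,.055),(.11,-.055),(-.11,-.055),(0,.055))]
print(proj(s,P)*1.5)
E
```

```text
[[383.47725882 384.67179808]
 [384.1998361  107.42566272]
 [255.52058055 384.08562157]
 [228.84320808 108.87060675]
 [383.82168848 259.47060292]]
```

View pics/w1b.png

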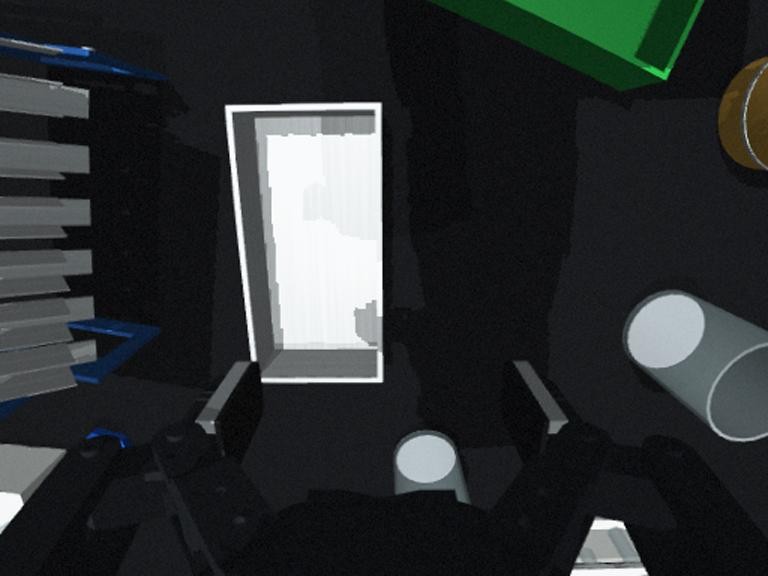

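```bash
python3 - <<'E'
from fit import *
s=pickle.load(open('pics/w1.pkl','rb')); b=[.5206,-.162,-.126]
X=[[-.113,.105,0],[.113,.105,0],[-.113,.105,.05],[.113,.105,.05],[0,.088,.073],[-.11,.088,.073],[.11,.088,.073],[0,.1,.262]]
u=proj(s,pose(b,X)); print(u.round(1))
im=cv2.imread('pics/w1.png')
for p in u:
    if 0<=p[0]<512: cv2.circle(im,tuple(p.round().astype(int)),2,(0,0,255),-1)
c=im[0:300,0:180]; c=cv2.convertScaleAbs(c,alpha=1.6,beta=25); cv2.imwrite('pics/w1c.png',cv2.resize(c,None,fx=2,fy=2,interpolation=cv2.INTER_CUBIC) if 0 else cv2.resize(c,(480,600)[::1] if 0 else (360,600)))
E
```

```text
[[ 112.8   56.3]
 [ 109.3  220. ]
 [  91.1   49.5]
 [  91.1  235.2]
 [  64.   152. ]
 [  62.9   46.7]
 [  67.8  239.1]
 [-124.6  219.8]]
```

View pics/w1c.png

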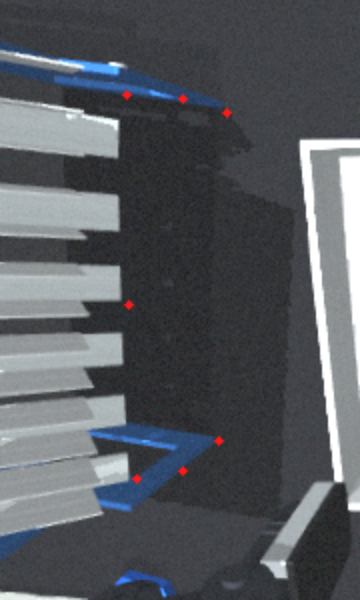

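Call:
carry_out(commands=[[85,[-1,40,0],0],[85,[-1,80,0],0],[85,[-1,120,0],0],[85,[-1,150,0],0],[85,[-1,180,0],0],[85,[-1,195,0],0],[85,[-1,203,0],0],[85,[-1,203,0],0],[85,[-1,203,0],0]])

```text
t: 2.45
tool_pos: [0.552, 0.1378, 0.0291]
orientation: [0.49, 0.51, -0.509, -0.49]
wrist_force: [0.7, -0.0, -0.1]
finger_gap: 0.0847
```

Call:
carry_out(commands=[[60,[0,0,0],0],[40,[0,0,0],0],[20,[0,0,0],0],[10,[0,0,0],0],[6,[0,0,0],0],[4,[0,0,0],0],[0,[0,0,0],0],[0,[0,0,0],0],[0,[0,0,0],0],[0,[0,0,0],0],[0,[0,0,0],0],[0,[0,0,0],0]], squeeze=30)

```text
t: 3.45
tool_pos: [0.552, 0.1374, 0.0284]
orientation: [0.491, 0.509, -0.509, -0.49]
wrist_force: [-0.7, -1.8, 6.0]
finger_gap: 0.0036
```

```bash
python3 - <<'E'
from h import *
s=snap('wrist','w2');snap('side','side2');snap('scene','scene2')
print({k:np.round(v,4) for k,v in arm.state().items() if k not in('qd','tau')})
E
```

```text
{'t': np.float64(3.6), 'joints': array([ 1.007e-01,  4.723e-01, -3.085e-01,  7.897e-01, -2.000e-04,
        6.280e-02]), 'tool_pos': array([0.552 , 0.1373, 0.0284]), 'orientation': array([ 0.4906,  0.5094, -0.5093, -0.4903]), 'wrist_force': array([-0.3624, -2.1942,  5.2057]), 'moment': array([-0.3226,  0.0944,  0.1211]), 'finger_gap': np.float64(0.0031)}
```

View pics/w2.png

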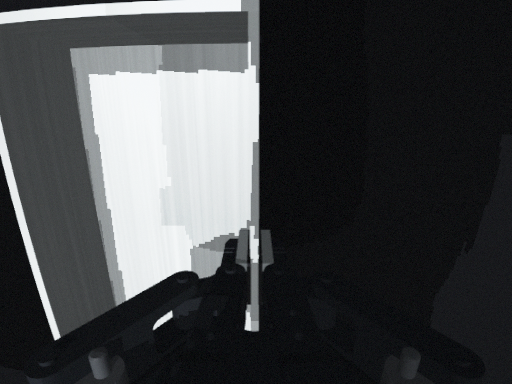

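View pics/side2.png

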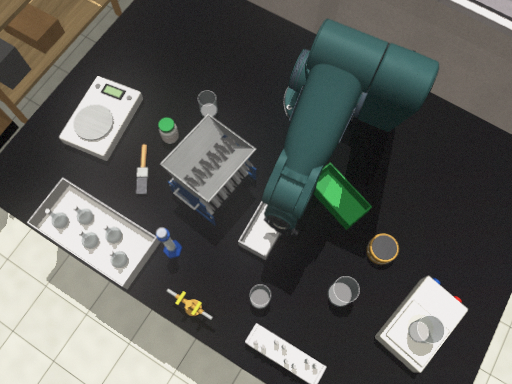

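Call:
carry_out(commands=[[0,[-5,0,0],1],[0,[-10,0,0],2],[0,[-15,0,1],3],[0,[-20,0,1],4],[0,[-25,0,1],5],[0,[-30,0,2],6],[0,[-35,0,2],7],[0,[-40,0,2],8],[0,[-45,0,2],9],[0,[-50,0,3],9.4],[0,[-54,0,3],9.4],[0,[-58,0,3],9.4],[0,[-58,0,3],9.4],[0,[-58,0,3],9.4]])

```text
t: 4.77
tool_pos: [0.551, 0.0784, 0.0284]
orientation: [0.531, 0.467, -0.467, -0.531]
wrist_force: [-0.1, -0.7, 7.6]
finger_gap: 0.0038
```

```bash
python3 - <<'E'
from h import *
from scipy.spatial.transform import Rotation as Ro
s=snap('wrist','w3');snap('side','side3');snap('scene','scene3')
st=arm.state();M=Ro.from_quat(st['orientation']).as_matrix();print(M.round(4),'jaw ang-90',np.arctan2(M[1,0],M[0,0])-np.pi/2)
print({k:np.round(v,4) for k,v in st.items() if k not in('qd','tau')})
for n,(u,v,w,h) in {'scene3':(170,130,120,120),'side3':(150,110,160,150)}.items():
    im=cv2.imread(f'pics/{n}.png')[v:v+h,u:u+w]; 
    cv2.imwrite(f'pics/{n}_c.png',cv2.resize(im,None,fx=4,fy=4,interpolation=cv2.INTER_CUBIC))
im=cv2.imread('pics/w3.png'); cv2.imwrite('pics/w3b.png',cv2.convertScaleAbs(cv2.resize(im,None,fx=1.5,fy=1.5,interpolation=cv2.INTER_CUBIC),alpha=1.6,beta=20))
E
```

```text
[[ 1.277e-01  1.000e-04 -9.918e-01]
 [ 9.918e-01 -8.000e-04  1.277e-01]
 [-8.000e-04 -1.000e+00 -2.000e-04]] jaw ang-90 -0.128008525322439
{'t': np.float64(4.9167), 'joints': array([-0.0046,  0.4552, -0.3405,  0.775 , -0.0008,  0.1234]), 'tool_pos': array([0.551 , 0.0785, 0.0284]), 'orientation': array([ 0.5312,  0.4668, -0.4672, -0.5307]), 'wrist_force': array([-0.3254, -1.0471,  6.5954]), 'moment': array([-0.0414,  0.0278, -0.05  ]), 'finger_gap': np.float64(0.0036)}
```

View pics/w3b.png

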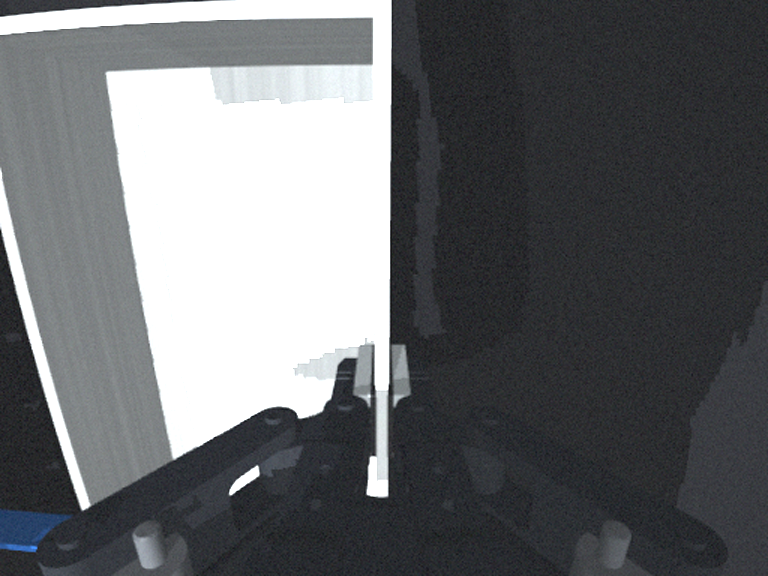

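View pics/side3_c.png

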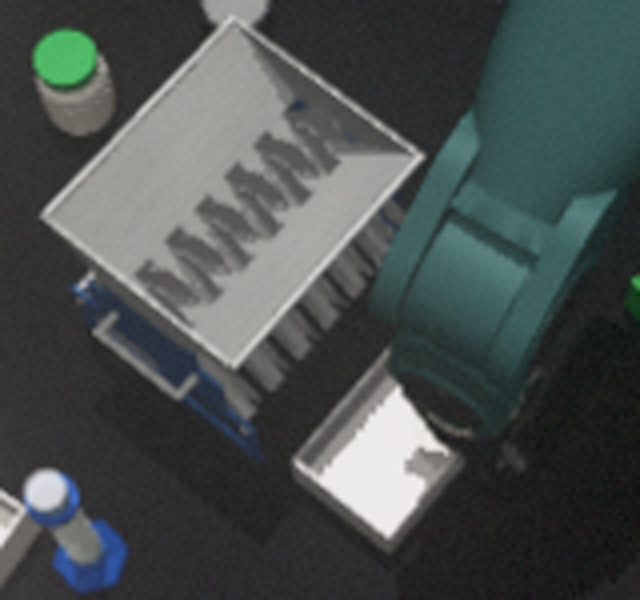

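View pics/scene3_c.png

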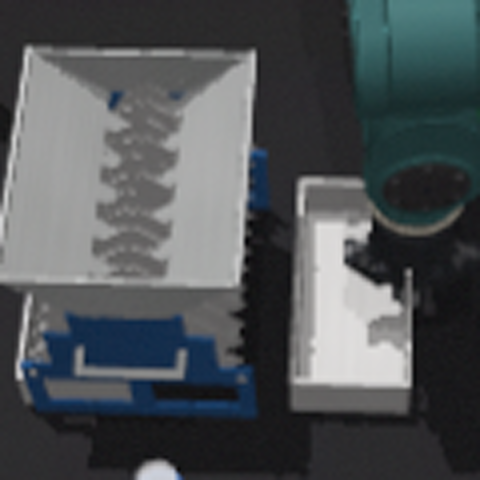

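```bash
python3 - <<'E'
from fit import *
a=pickle.load(open('pics/scene3.pkl','rb'));b=pickle.load(open('pics/side3.pkl','rb'));w=pickle.load(open('pics/w3.pkl','rb'))
o=np.array([.5206,-.162]);y=-.126;Rm=np.array([[np.cos(y),np.sin(y)],[-np.sin(y),np.cos(y)]])
def S(P): return (np.c_[(P[:,:2]-o)@Rm.T,P[:,2]]*1000).round(1)
print('scene pan rim',S(atz(a,[(245,175),(243.25,225.75),(272.75,226.25)],.06)))
print('scene pan bottom near',S(atz(a,[(243.25,232.2),(272,232.7)],0)),'plate bottom',S(atz(a,[(233.75,233),(178,231)],0)))
print('side pan rim',S(atz(b,[(224.25,225.75),(247.2,245)],.06)),'plate bot',S(atz(b,[(215,223.75)],0)))
# wrist: rim
print('wrist',S(atz(w,np.array([(389,5),(388,350),(0,28),(0,190),(85,505)])/1.5,.06)))
print('tcp',S(np.array([[.551,.0785,.028]])))
E
```

```text
scene pan rim [[-111.5  134.8   60. ]
 [ 107.7  136.9   60. ]
 [ 106.8  245.1   60. ]]
scene pan bottom near [[106.4 135.4   0. ]
 [105.5 244.3   0. ]] plate bottom [[ 110.8   99.5    0. ]
 [ 108.7 -113.4    0. ]]
side pan rim [[106.5 143.2  60. ]
 [109.6 248.4  60. ]] plate bot [[110.7  99.1   0. ]]
wrist [[-112.1  244.3   60. ]
 [ -22.5  244.3   60. ]
 [-111.2  145.7   60. ]
 [ -70.5  136.7   60. ]
 [  39.9  135.9   60. ]]
tcp [[-1.000e-01  2.424e+02  2.800e+01]]
```

```bash
python3 - <<'E'
from fit import *
im=cv2.imread('pics/w1.png')
for n,(u,v) in {'t':(70,20),'b':(70,195)}.items():
    c=cv2.convertScaleAbs(im[v:v+60,u:u+60],alpha=1.8,beta=40); cv2.imwrite(f'pics/w1{n}.png',cv2.resize(c,(480,480),interpolation=cv2.INTER_CUBIC))
A=cv2.imread('pics/w1t.png');B=cv2.imread('pics/w1b_.png') 
cv2.imwrite('pics/w1tb.png',np.hstack([A,cv2.imread('pics/w1b.png')[:1,:1].repeat(480,0).repeat(4,1)*0,cv2.resize(cv2.convertScaleAbs(im[195:255,70:130],alpha=1.8,beta=40),(480,480)[:2],interpolation=cv2.INTER_CUBIC)])[:, :])
E
python3 -c "
import cv2;a=cv2.imread('pics/w1tb.png');print(a.shape);cv2.imwrite('pics/w1tb2.png',cv2.resize(a,(790,392)))"
```

```text
(480, 964, 3)[ WARN:0@0.475] global loadsave.cpp:275 findDecoder imread_('pics/w1b_.png'): can't open/read file: check file path/integrity
```

View pics/w1tb2.png

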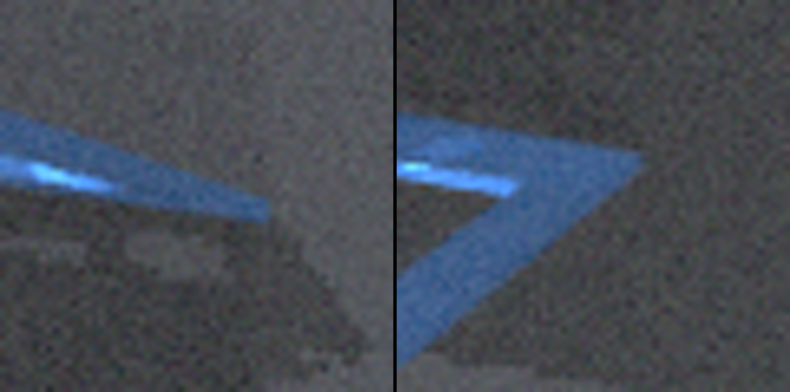

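```bash
python3 - <<'E'
from fit import *
w=pickle.load(open('pics/w1.pkl','rb'))
pl=atz(w,[(110.5,53.4),(107.2,217.8)],0); print(pl, np.linalg.norm(pl[1]-pl[0]))
P=atz(w,[(151.2,70.5),(254.5,69.2),(255.2,253.8),(169.2,253.8)],.06);print(P,[np.linalg.norm(P[i]-P[(i+1)%4])for i in range(4)],P.mean(0))
e=(pl[1]-pl[0])[:2]; yaw=np.arctan2(e[1],e[0]); ex=np.array([np.cos(yaw),np.sin(yaw)]);ey=np.array([-ex[1],ex[0]])
m=pl.mean(0)[:2]; o=m-.105*ey; print('yaw',yaw,'origin',o)
d=P.mean(0)[:2]-o; print('pan in spl',d@ex,d@ey)
# pan yaw
f=(P[2]-P[1]+P[3]-P[0])[:2]; print('pan yaw',np.arctan2(f[1],f[0]))
E
```

```text
[[ 0.41825036 -0.04631337  0.        ]
 [ 0.64244382 -0.0747693   0.        ]] 0.2259921352229104
[[0.44362085 0.02586362 0.06      ]
 [0.43914079 0.13533421 0.06      ]
 [0.65747606 0.14483742 0.06      ]
 [0.66227503 0.03435946 0.06      ]] [np.float64(0.10956221884200158), np.float64(0.2185419922435793), np.float64(0.11058213736255809), np.float64(0.21881916626603376)] [0.55062818 0.08509868 0.06      ]
yaw -0.1262507238849902 origin [ 0.51712595 -0.16470564]
pan in spl 0.0017813229594954303 0.25203456405683405
pan yaw 0.041165495826552566
```

Call:
carry_out(commands=[[0,[-4,0,1.5],0],[0,[-8,0,1.5],0],[0,[-12,0,1.5],0],[0,[-16,0,1.5],0],[0,[-20,0,1.5],0],[0,[-24,0,1.5],0],[0,[-28,0,1.5],0],[0,[-31,0,1.5],0],[0,[-34,0,1.5],0],[0,[-37,0,1.5],0],[0,[-40,0,1.5],0],[0,[-40,0,1.5],0]])

```text
t: 5.92
tool_pos: [0.5444, 0.0392, 0.0284]
orientation: [-0.531, -0.467, 0.467, 0.531]
wrist_force: [1.4, 2.7, 6.0]
finger_gap: 0.0037
```

```bash
python3 - <<'E'
from h import *
s=snap('wrist','w4');snap('side','side4');snap('scene','scene4')
for n,(u,v,w,h) in {'scene4':(170,130,120,120),'side4':(150,110,160,150)}.items():
    im=cv2.imread(f'pics/{n}.png')[v:v+h,u:u+w]; 
    cv2.imwrite(f'pics/{n}_c.png',cv2.resize(im,None,fx=4,fy=4,interpolation=cv2.INTER_CUBIC))
im=cv2.imread('pics/w4.png'); cv2.imwrite('pics/w4b.png',cv2.convertScaleAbs(cv2.resize(im,None,fx=1.5,fy=1.5,interpolation=cv2.INTER_CUBIC),alpha=1.6,beta=20))
E
```

View pics/w4b.png

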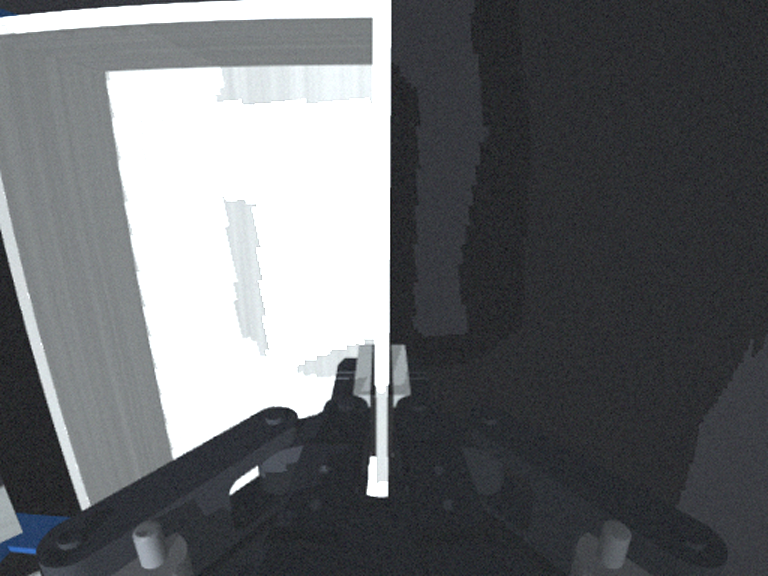

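View pics/scene4_c.png

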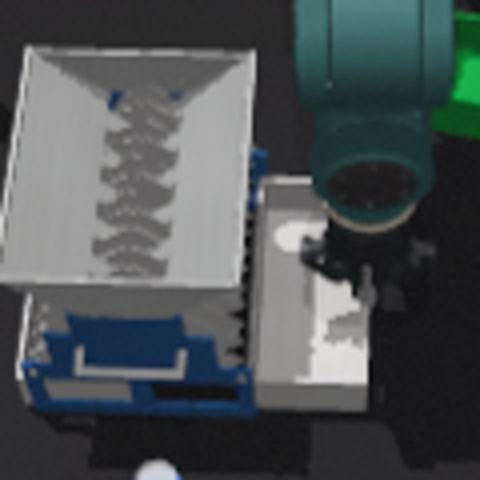

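View pics/side4_c.png

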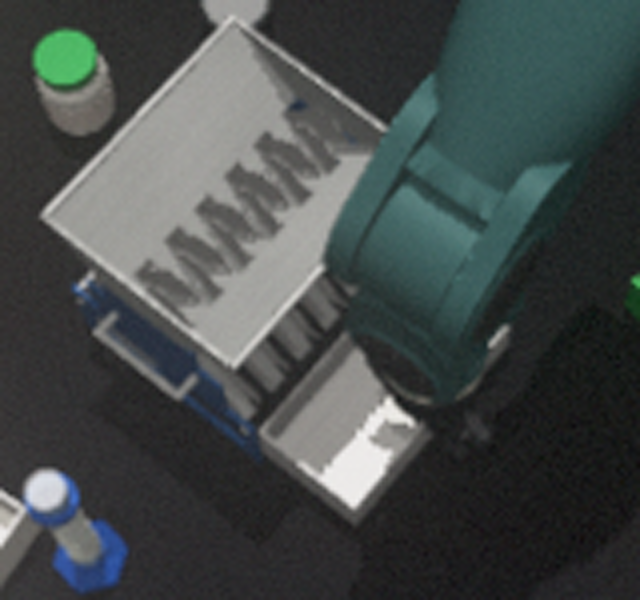

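Call:
carry_out(commands=[[0,[-3,0,0],0],[0,[-6,0,0],0],[0,[-9,0,0],0],[0,[-12,0,0],0],[0,[-14,0,0],0],[0,[-14,0,0],0]])

```text
t: 6.57
tool_pos: [0.5426, 0.0254, 0.0284]
orientation: [-0.531, -0.467, 0.467, 0.531]
wrist_force: [0.9, 3.0, 6.7]
finger_gap: 0.0034
```

```bash
python3 - <<'E'
from h import *
s=snap('wrist','w5')
st=arm.state(); print({k:np.round(v,4) for k,v in st.items() if k not in('qd','tau')})
im=cv2.imread('pics/w5.png'); cv2.imwrite('pics/w5b.png',cv2.convertScaleAbs(cv2.resize(im,None,fx=1.5,fy=1.5,interpolation=cv2.INTER_CUBIC),alpha=1.6,beta=20))
E
```

```text
{'t': np.float64(6.6167), 'joints': array([-1.033e-01,  4.366e-01, -3.753e-01,  7.589e-01,  2.000e-04,
        2.440e-02]), 'tool_pos': array([0.5426, 0.0254, 0.0284]), 'orientation': array([-0.5309, -0.4671,  0.467 ,  0.5309]), 'wrist_force': array([-0.3582,  2.0341,  7.9119]), 'moment': array([ 0.4912, -0.0722, -0.0406]), 'finger_gap': np.float64(0.0034)}
```

View pics/w5b.png

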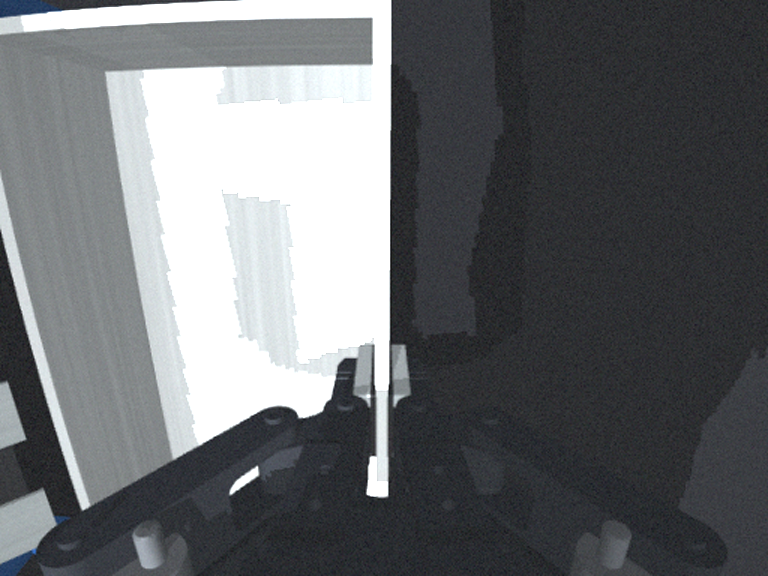

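Call:
carry_out(commands=[[0,[-3,0,0],0],[0,[-6,0,0],0],[0,[-9,0,0],0],[0,[-12,0,0],0],[0,[-15,0,0],0],[0,[-18,0,0],0],[0,[-20,0,0],0],[0,[-22,0,0],0],[0,[-22,0,0],0],[0,[-22,0,0],0]])

```text
t: 7.45
tool_pos: [0.5399, 0.0037, 0.0284]
orientation: [-0.531, -0.467, 0.467, 0.531]
wrist_force: [0.6, 3.5, 7.1]
finger_gap: 0.0031
```

```bash
python3 - <<'E'
from h import *
s=snap('wrist','w6');snap('side','side6')
st=arm.state(); print({k:np.round(v,4) for k,v in st.items() if k not in('qd','tau')})
im=cv2.imread('pics/w6.png'); cv2.imwrite('pics/w6b.png',cv2.convertScaleAbs(cv2.resize(im,None,fx=1.5,fy=1.5,interpolation=cv2.INTER_CUBIC),alpha=1.6,beta=20))
C=cv2.imread('pics/side6.png')[110:260,150:310];cv2.imwrite('pics/side6_c.png',cv2.resize(C,None,fx=4,fy=4,interpolation=cv2.INTER_CUBIC))
E
```

```text
{'t': np.float64(7.55), 'joints': array([-0.1442,  0.4319, -0.3839,  0.755 ,  0.    , -0.0165]), 'tool_pos': array([0.5398, 0.0037, 0.0284]), 'orientation': array([ 0.5309,  0.4671, -0.4671, -0.5309]), 'wrist_force': array([1.2385, 1.9912, 6.1989]), 'moment': array([ 0.5685, -0.1229,  0.0123]), 'finger_gap': np.float64(0.0032)}
```

View pics/w6b.png

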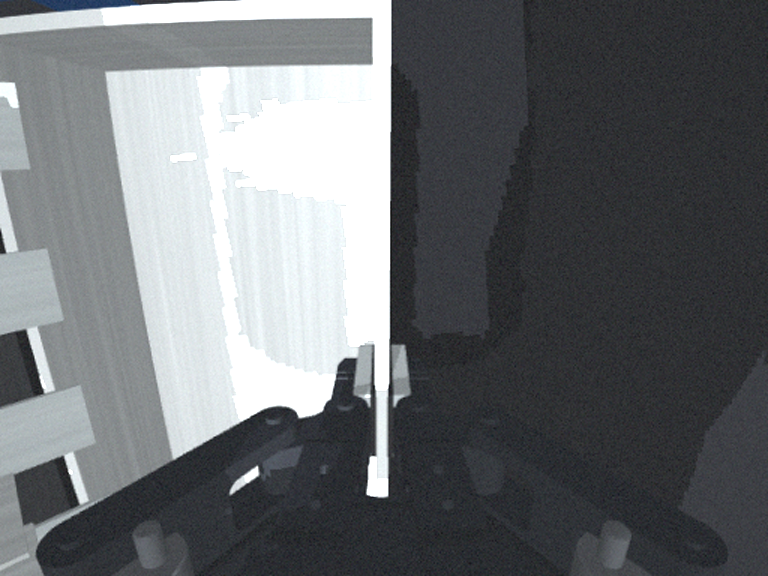

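View pics/side6_c.png

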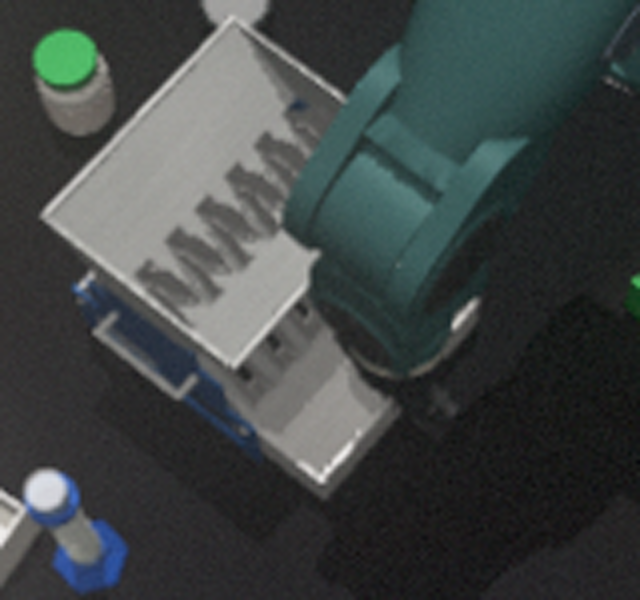

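Call:
carry_out(commands=[[20,[0,0,0],0],[20,[0,0,0],0],[20,[0,0,0],0],[20,[0,0,0],0],[20,[0,0,0],0],[20,[0,-10,0],0],[20,[0,-30,0],0],[20,[0,-60,0],0],[20,[0,-90,0],0],[20,[0,-120,0],0],[20,[0,-140,0],0],[50,[20,-140,0],0],[85,[50,-140,0],0],[85,[90,-140,0],0],[85,[100,-140,0],0],[85,[100,-140,0],0],[85,[100,-140,0],0]])

```text
t: 8.97
tool_pos: [0.5524, 0.1035, 0.1681]
orientation: [0.53, 0.468, -0.468, -0.53]
wrist_force: [0.6, -0.2, 0.1]
finger_gap: 0.0849
```

```bash
python3 - <<'E'
from h import *
from scipy.spatial.transform import Rotation as Ro
s=snap('wrist','w7')
st=arm.state(); print({k:np.round(v,4) for k,v in st.items() if k not in('qd','tau')})
im=cv2.imread('pics/w7.png'); cv2.imwrite('pics/w7b.png',cv2.convertScaleAbs(cv2.resize(im,None,fx=1.5,fy=1.5,interpolation=cv2.INTER_CUBIC),alpha=1.6,beta=20))
M=np.array([[ 0.256,0,-.967],[.967,-.001,.256],[-.001,-1,0]]); T=np.array([.13428,.50734,.23093])
for n in ('scene0','side0'):
    q=pickle.load(open(f'pics/{n}.pkl','rb')); C=cloud(q).reshape(-1,3); C=C[~np.isnan(C).any(1)]
    L=(C-T)@M; m=np.abs(L[:,2])<.03
    for h in np.arange(-.01,.13,.01):
        k=m&(-L[:,1]>h)&(-L[:,1]<h+.01)&(abs(L[:,0])<.1)
        if k.sum()>1: print(n,h.round(2),k.sum(),L[k,0].min().round(3),L[k,0].max().round(3))
E
```

```text
{'t': np.float64(9.0167), 'joints': array([ 3.9100e-02,  3.5190e-01, -9.0800e-02,  1.1285e+00, -4.0000e-04,
        1.6520e-01]), 'tool_pos': array([0.5524, 0.1028, 0.1681]), 'orientation': array([ 0.5305,  0.4673, -0.4677, -0.5305]), 'wrist_force': array([-0.2168,  0.7288, -0.4131]), 'moment': array([ 0.0198, -0.0344, -0.031 ]), 'finger_gap': np.float64(0.0849)}
scene0 0.01 8 -0.044 0.051
scene0 0.02 14 -0.054 0.052
scene0 0.03 17 -0.057 0.051
scene0 0.04 13 -0.058 0.053
scene0 0.05 15 -0.06 0.068
scene0 0.06 66 -0.074 0.07
scene0 0.07 63 -0.075 0.068
scene0 0.08 52 -0.073 0.069
scene0 0.09 54 -0.071 0.067
scene0 0.1 76 -0.07 0.067
scene0 0.11 81 -0.07 0.066
scene0 0.12 12 -0.061 0.06
scene0 0.13 23 -0.041 0.034
side0 0.01 2 0.048 0.05
side0 0.02 14 -0.053 0.057
side0 0.03 17 -0.055 0.059
side0 0.04 13 -0.055 0.058
side0 0.05 31 -0.074 0.076
side0 0.06 84 -0.074 0.075
side0 0.07 70 -0.071 0.075
side0 0.08 66 -0.071 0.072
side0 0.09 57 -0.07 0.072
side0 0.1 75 -0.068 0.071
side0 0.11 118 -0.067 0.069
side0 0.12 11 -0.062 0.062
side0 0.13 14 -0.035 0.036
```

View pics/w7b.png

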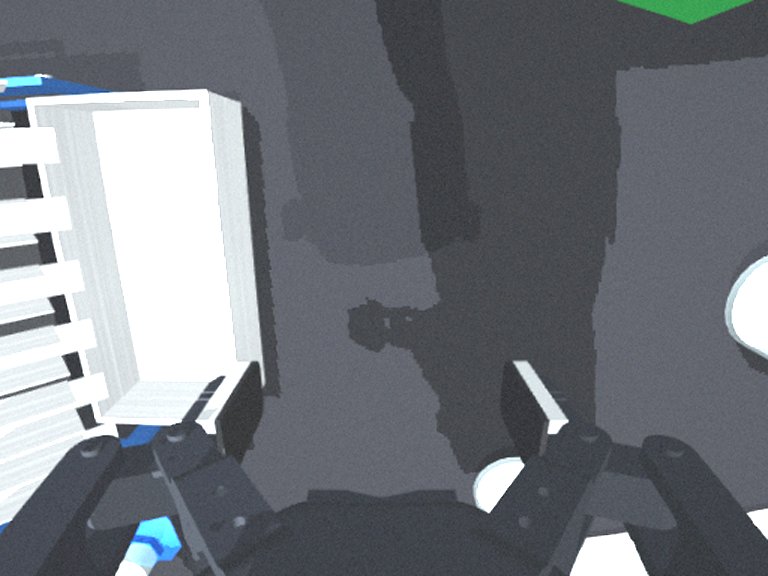

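```bash
python3 - <<'E'
from fit import *
w=pickle.load(open('pics/w7.pkl','rb'))
o=np.array([.5171,-.1647]);y=-.1263;Rm=np.array([[np.cos(y),np.sin(y)],[-np.sin(y),np.cos(y)]])
S=lambda P:((P[:,:2]-o)@Rm.T*1000).round(1)
P=atz(w,np.array([(208,90),(237,360),(27,98),(103,422)])/1.5-.2,.06);print(S(P))
print('tcp',S(np.array([[.5524,.1028,0]])))
im=cv2.imread('pics/w7.png'); X=[[-.113,.105,0],[.113,.105,0],[-.11,.088,.073],[.11,.088,.073]]
print(proj(w,pose([*o,y],X))*1.5)
E
```

```text
[[-112.3  172.9]
 [  55.3  173.2]
 [-112.2   62.6]
 [ 107.6   66.8]]
tcp [[  1.3 269.8]]
[[147.38406906 103.42535817]
 [188.65359267 386.50276382]
 [ 50.56494959  96.90151821]
 [120.76882611 436.54556984]]
```

Call:
carry_out(commands=[[85,[0,40,0],0],[85,[0,80,0],0],[85,[0,115,0],0],[85,[0,135,0],0],[85,[0,144,0],0],[85,[0,144,0],0],[85,[-8,144,0],0],[85,[-15,144,0],0],[85,[-21,144,0],0],[85,[-26,144,0],0],[85,[-29,144,0],0],[85,[-32,144,0],0],[85,[-34,144,0],0],[85,[-36,144,0],0],[85,[-38,144,0],0],[85,[-40,144,0],0],[85,[-42,144,0],0],[85,[-44,144,0],0],[85,[-46,144,0],0],[85,[-46,144,0],0]])

```text
t: 10.68
tool_pos: [0.5468, 0.0575, 0.0243]
orientation: [-0.531, -0.467, 0.467, 0.531]
wrist_force: [0.7, -0.8, 0.1]
finger_gap: 0.0847
```

```bash
python3 - <<'E'
from h import *
s=snap('wrist','w8');snap('scene','scene8')
st=arm.state(); print({k:np.round(v,4) for k,v in st.items() if k not in('qd','tau')})
im=cv2.imread('pics/w8.png'); cv2.imwrite('pics/w8b.png',cv2.convertScaleAbs(cv2.resize(im,None,fx=1.5,fy=1.5,interpolation=cv2.INTER_CUBIC),alpha=1.6,beta=20))
E
```

```text
{'t': np.float64(10.7833), 'joints': array([-4.320e-02,  4.504e-01, -3.638e-01,  7.566e-01, -2.000e-04,
        8.310e-02]), 'tool_pos': array([0.5467, 0.0575, 0.0243]), 'orientation': array([ 0.5306,  0.4674, -0.4675, -0.5305]), 'wrist_force': array([-0.8658,  0.0759, -0.1184]), 'moment': array([-0.01  ,  0.0201, -0.0011]), 'finger_gap': np.float64(0.0847)}
```

View pics/w8b.png

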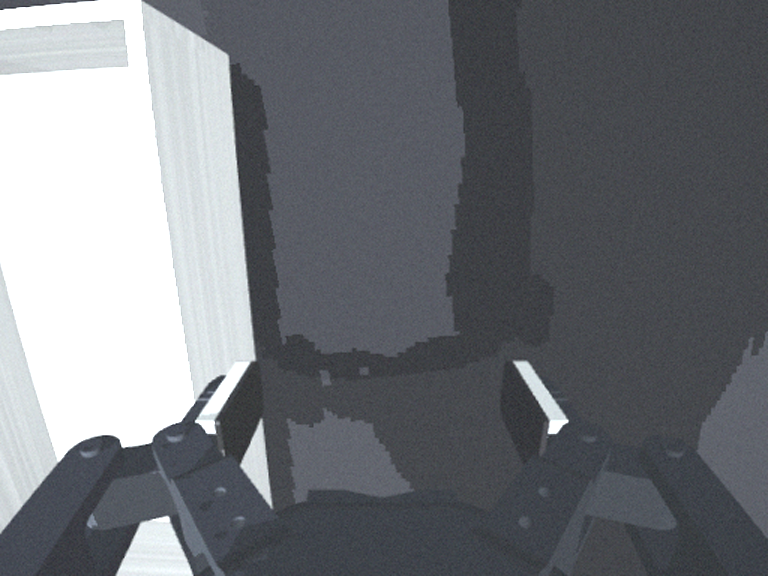

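Call:
carry_out(commands=[[85,[-2,0,0],0],[85,[-4,0,0],0],[85,[-6,0,0],0],[85,[-8,0,0],0],[85,[-10,0,0],0],[85,[-12,0,0],0],[85,[-14,0,0],0],[85,[-16,0,0],0],[85,[-18,0,0],0],[85,[-20,0,0],0]])

```text
t: 11.62
tool_pos: [0.5442, 0.0377, 0.0243]
orientation: [-0.531, -0.467, 0.467, 0.531]
wrist_force: [1.2, 2.6, -0.1]
finger_gap: 0.0851
```

```bash
python3 - <<'E'
from h import *
s=snap('wrist','w9');snap('scene','scene9');snap('side','side9')
st=arm.state(); print({k:np.round(v,4) for k,v in st.items() if k not in('qd','tau')})
im=cv2.imread('pics/w9.png'); cv2.imwrite('pics/w9b.png',cv2.convertScaleAbs(cv2.resize(im,None,fx=1.5,fy=1.5,interpolation=cv2.INTER_CUBIC),alpha=1.6,beta=20))
a=cv2.imread('pics/scene9.png')[130:250,170:290];b=cv2.imread('pics/side9.png')[120:240,180:300]
cv2.imwrite('pics/ss9.png',cv2.resize(np.hstack([a,b]),None,fx=3.3,fy=3.3,interpolation=cv2.INTER_CUBIC))
E
```

```text
{'t': np.float64(11.7667), 'joints': array([-8.030e-02,  4.445e-01, -3.749e-01,  7.515e-01, -5.000e-04,
        4.620e-02]), 'tool_pos': array([0.5442, 0.0375, 0.0243]), 'orientation': array([ 0.5307,  0.4673, -0.4675, -0.5305]), 'wrist_force': array([-0.2999,  0.0915, -0.3996]), 'moment': array([0.0353, 0.0132, 0.0312]), 'finger_gap': np.float64(0.0854)}
```

View pics/w9b.png

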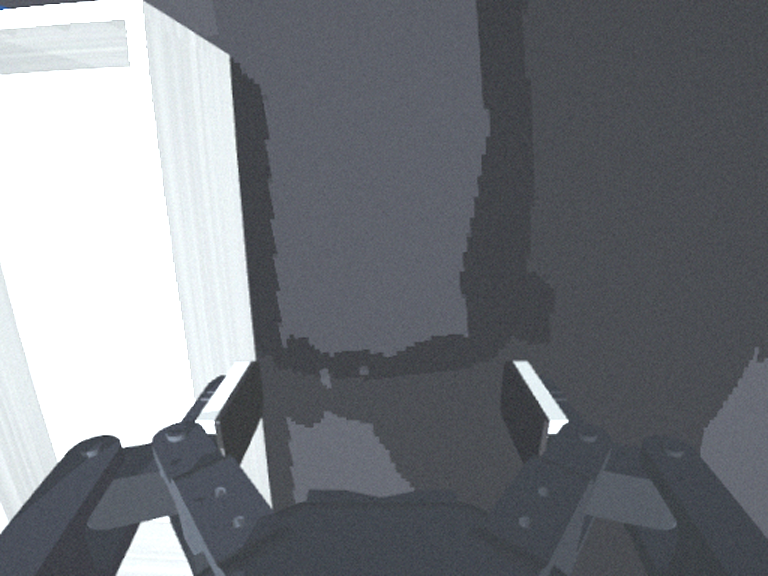

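View pics/ss9.png

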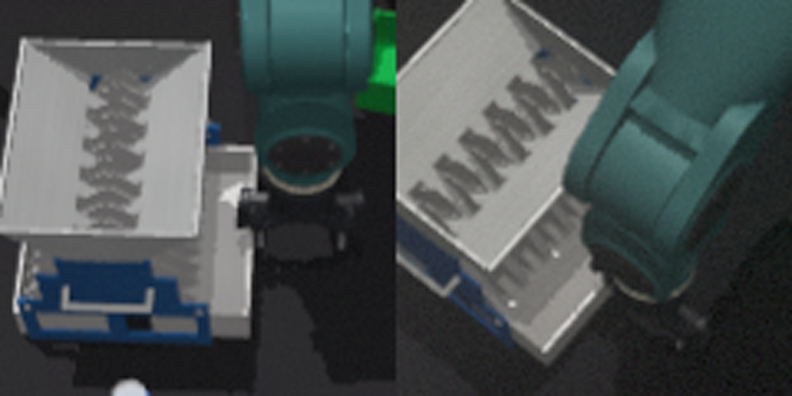

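```bash
python3 - <<'E'
from fit import *
o=np.array([.5171,-.1647]);y=-.1263;Rm=np.array([[np.cos(y),np.sin(y)],[-np.sin(y),np.cos(y)]])
S=lambda P:((P[:,:2]-o)@Rm.T*1000).round(1)
w=pickle.load(open('pics/w9.pkl','rb'))
print(S(atz(w,np.array([(145,6),(189,335),(0,9)])/1.5-.2,.06)),S(atz(w,np.array([(230,57),(255,345)])/1.5-.2,.0)))
print('tcp',S(np.array([[.5442,.0375,0]])))
E
```

```text
[[-110.5  148.9]
 [ -27.6  149.4]
 [-112.6  111.5]] [[-111.3  148.5]
 [   4.1  148.1]]
tcp [[  1.4 204. ]]
```

Call:
carry_out(commands=[[85,[-2,0,0],0],[85,[-4,0,0],0],[85,[-6,0,0],0],[85,[-8,0,0],0],[85,[-10,0,0],0],[85,[-12,0,0],0],[85,[-14,0,0],0],[85,[-16,0,0],0],[85,[-18,0,0],0],[85,[-20,0,0],0],[85,[-22,0,0],0],[85,[-24,0,0],0],[85,[-26,0,0],0],[85,[-28,0,0],0],[85,[-30,0,0],0]])

```text
t: 13.02
tool_pos: [0.5404, 0.0079, 0.0243]
orientation: [-0.531, -0.467, 0.467, 0.531]
wrist_force: [0.3, 2.3, 1.3]
finger_gap: 0.0849
```

```bash
python3 - <<'E'
from h import *
s=snap('wrist','w10');snap('scene','scene10');snap('side','side10')
st=arm.state(); print({k:np.round(v,4) for k,v in st.items() if k not in('qd','tau')})
im=cv2.imread('pics/w10.png'); cv2.imwrite('pics/w10b.png',cv2.convertScaleAbs(cv2.resize(im,None,fx=1.5,fy=1.5,interpolation=cv2.INTER_CUBIC),alpha=1.6,beta=20))
a=cv2.imread('pics/scene10.png')[130:250,170:290];b=cv2.imread('pics/side10.png')[120:240,180:300]
cv2.imwrite('pics/ss10.png',cv2.resize(np.hstack([a,b]),None,fx=3.3,fy=3.3,interpolation=cv2.INTER_CUBIC))
E
```

```text
{'t': np.float64(13.1667), 'joints': array([-1.362e-01,  4.375e-01, -3.878e-01,  7.455e-01, -6.000e-04,
       -9.700e-03]), 'tool_pos': array([0.5404, 0.0077, 0.0243]), 'orientation': array([ 0.5307,  0.4672, -0.4676, -0.5305]), 'wrist_force': array([-0.1067,  0.1635,  0.7321]), 'moment': array([ 0.0802,  0.0207, -0.0014]), 'finger_gap': np.float64(0.0852)}
```

View pics/w10b.png

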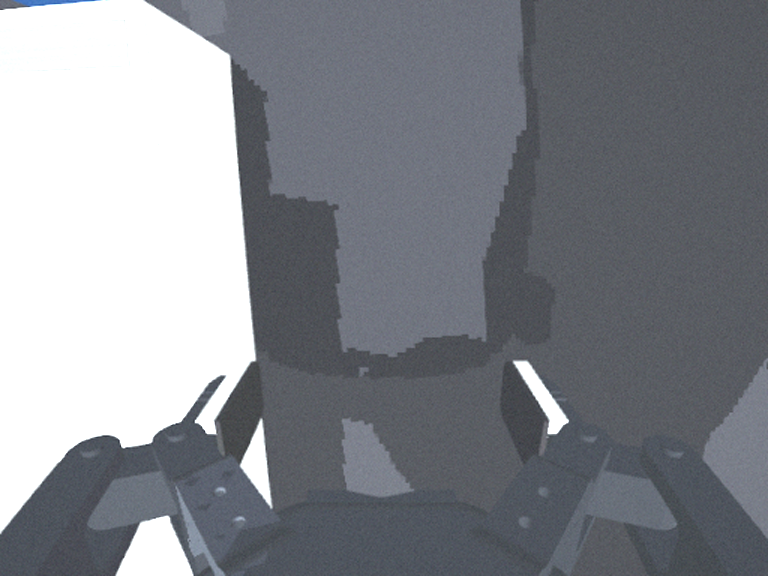

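View pics/ss10.png

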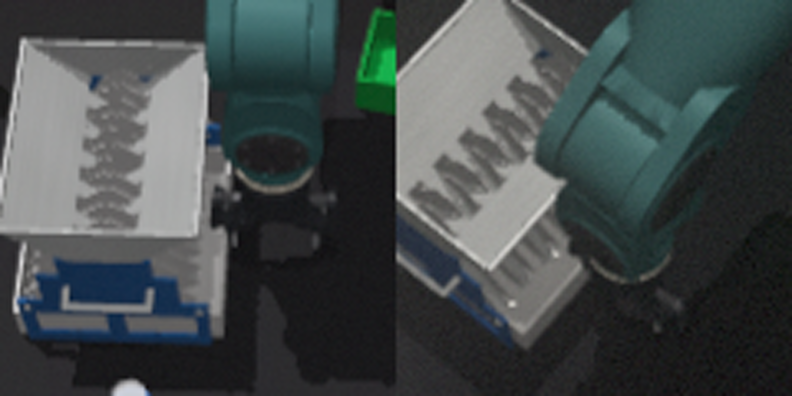

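Call:
carry_out(commands=[[85,[-1,0,0],0],[85,[-2,0,0],0],[85,[-3,0,0],0],[85,[-4,0,0],0]])

```text
t: 13.5
tool_pos: [0.54, 0.0041, 0.0243]
orientation: [-0.53, -0.468, 0.467, 0.531]
wrist_force: [0.2, 2.6, 0.1]
finger_gap: 0.0851
```

Call:
carry_out(commands=[[85,[-0.7,0,0],0],[85,[-1.4,0,0],0]])

```text
t: 13.67
tool_pos: [0.5398, 0.0027, 0.0243]
orientation: [0.531, 0.468, -0.467, -0.531]
wrist_force: [0.5, 2.1, 0.3]
finger_gap: 0.085
```

Call:
carry_out(commands=[[85,[-0.7,0,0],0]])

```text
t: 13.75
tool_pos: [0.5397, 0.002, 0.0243]
orientation: [-0.531, -0.468, 0.467, 0.531]
wrist_force: [0.5, 3.1, 0.6]
finger_gap: 0.0851
```

Call:
carry_out(commands=[[85,[-0.7,0,0],0]])

```text
t: 13.83
tool_pos: [0.5395, 0.0014, 0.0242]
orientation: [-0.53, -0.468, 0.467, 0.531]
wrist_force: [-1.5, 5.9, 2.5]
finger_gap: 0.0851
```

Call:
carry_out(commands=[[85,[-0.6,0,0],0]])

```text
t: 13.92
tool_pos: [0.5394, 0.0012, 0.0243]
orientation: [-0.53, -0.468, 0.467, 0.531]
wrist_force: [0.0, 11.8, 4.1]
finger_gap: 0.0847
```

Call:
carry_out(commands=[[85,[-0.5,0,0],0]])

```text
t: 14.0
tool_pos: [0.5394, 0.0012, 0.0244]
orientation: [-0.53, -0.468, 0.467, 0.531]
wrist_force: [0.7, 15.2, 4.2]
finger_gap: 0.0851
```

Call:
carry_out(commands=[[85,[0.4,0,0],0],[85,[0.4,0,0],0],[85,[0.4,0,0],0]])

```text
t: 14.25
tool_pos: [0.5394, 0.0013, 0.0243]
orientation: [-0.53, -0.468, 0.467, 0.531]
wrist_force: [-0.6, 8.5, 2.4]
finger_gap: 0.0847
```

```bash
python3 - <<'E'
from fit import *
s=snap('wrist','w11');snap('scene','scene11');snap('side','side11')
st=arm.state(); print({k:np.round(v,4) for k,v in st.items() if k not in('qd','tau')})
im=cv2.imread('pics/w11.png'); cv2.imwrite('pics/w11b.png',cv2.resize(im,None,fx=1.5,fy=1.5,interpolation=cv2.INTER_CUBIC))
a=cv2.imread('pics/scene11.png')[130:250,170:290];b=cv2.imread('pics/side11.png')[120:240,180:300]
cv2.imwrite('pics/ss11.png',cv2.resize(np.hstack([a,b]),None,fx=3.3,fy=3.3,interpolation=cv2.INTER_CUBIC))
E
```

```text
{'t': np.float64(14.4), 'joints': array([-0.1494,  0.436 , -0.3905,  0.7446,  0.0013, -0.0237]), 'tool_pos': array([0.5394, 0.0013, 0.0243]), 'orientation': array([-0.53  , -0.4679,  0.4673,  0.5308]), 'wrist_force': array([0.4747, 8.3683, 2.446 ]), 'moment': array([ 1.282 ,  0.0862, -0.1123]), 'finger_gap': np.float64(0.0847)}
```

View pics/w11b.png

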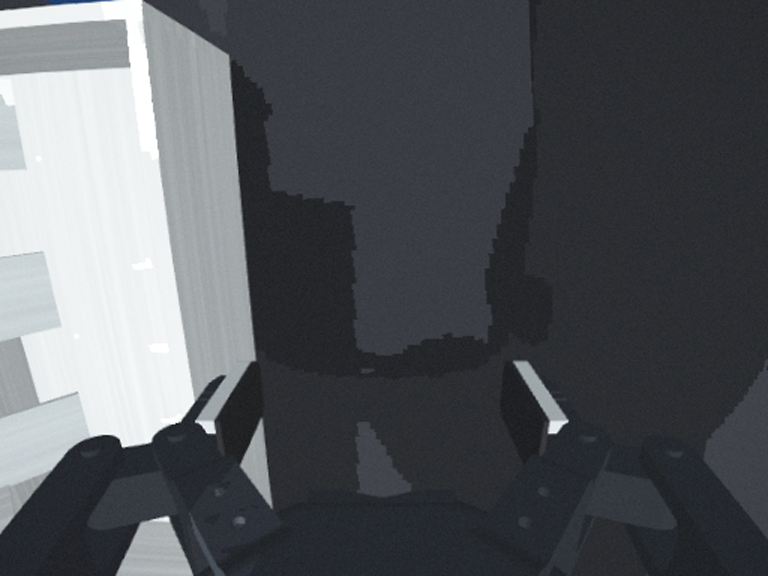

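View pics/ss11.png

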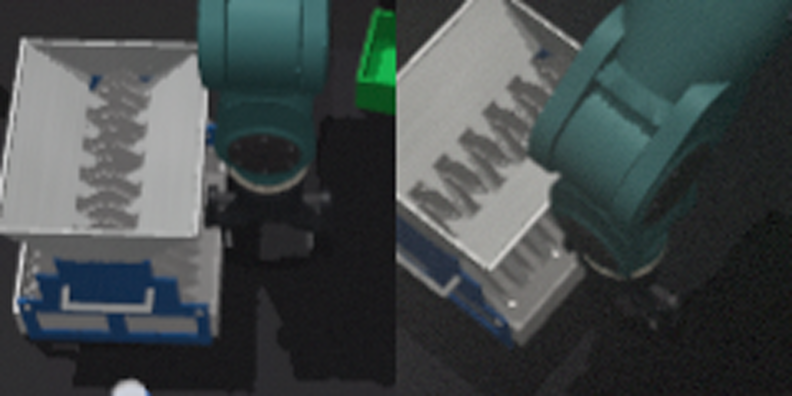

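Call:
carry_out(commands=[[85,[1,0,0],0],[85,[3,0,0],0],[85,[8,0,0],0],[85,[20,0,0],0],[85,[40,0,0],0],[85,[70,0,0],0],[85,[100,0,0],0],[85,[100,-40,0],0],[85,[100,-80,0],0],[85,[100,-120,0],0],[85,[100,-160,0],0],[85,[100,-190,0],0],[85,[100,-200,0],0],[85,[100,-200,0],0],[85,[100,-200,0],0]])

```text
t: 15.65
tool_pos: [0.5522, 0.1005, 0.2241]
orientation: [0.531, 0.468, -0.467, -0.53]
wrist_force: [-0.0, 0.4, 0.3]
finger_gap: 0.0853
```

```bash
python3 - <<'E'
from fit import *
s=snap('wrist','w12');snap('scene','scene12');snap('side','side12')
st=arm.state(); print({k:np.round(v,4) for k,v in st.items() if k not in('qd','tau')})
im=cv2.imread('pics/w12.png'); cv2.imwrite('pics/w12b.png',cv2.convertScaleAbs(cv2.resize(im[:350,:350],None,fx=1.7,fy=1.7,interpolation=cv2.INTER_CUBIC),alpha=1.5,beta=20))
a=cv2.imread('pics/scene12.png')[130:250,170:290];b=cv2.imread('pics/side12.png')[120:240,160:280]
cv2.imwrite('pics/ss12.png',cv2.resize(np.hstack([a,b]),None,fx=3.3,fy=3.3,interpolation=cv2.INTER_CUBIC))
# splitter movement: diff
for n in('scene','side'):
    a=cv2.imread(f'pics/{n}0.png',0).astype(np.float32);b=cv2.imread(f'pics/{n}12.png',0).astype(np.float32)
    u,v=(165,140) if n=='scene' else (158,112)
    w,h=(62,62) if n=='scene' else (60,88)
    print(n,cv2.phaseCorrelate(a[v:v+h,u:u+w],b[v:v+h,u:u+w]))
E
```

```text
{'t': np.float64(15.8), 'joints': array([ 0.0342,  0.3286,  0.0245,  1.269 , -0.    ,  0.1602]), 'tool_pos': array([0.5515, 0.1001, 0.2229]), 'orientation': array([-0.53  , -0.4669,  0.4682,  0.531 ]), 'wrist_force': array([-0.0538,  0.2876, -0.2683]), 'moment': array([-0.0257,  0.0347, -0.0449]), 'finger_gap': np.float64(0.0853)}
scene ((0.038954354403490044, -0.01782971019166979), 1.0025808427017182)
side ((0.043257381684874474, 0.04710875974936357), 1.0020103878445095)
```

View pics/w12b.png

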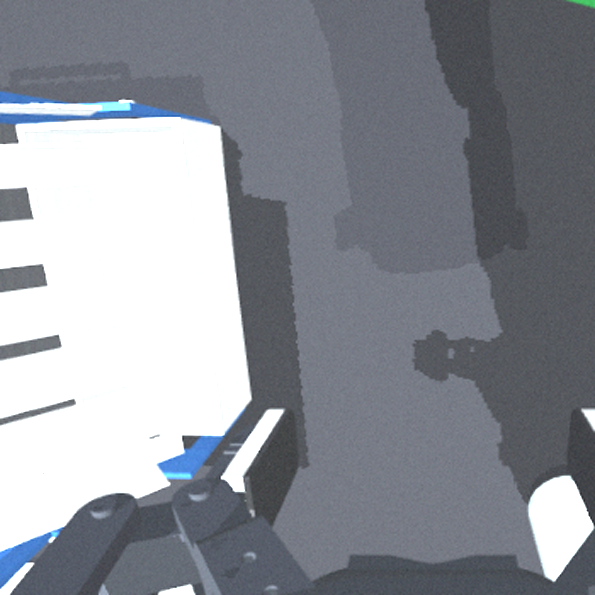

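View pics/ss12.png

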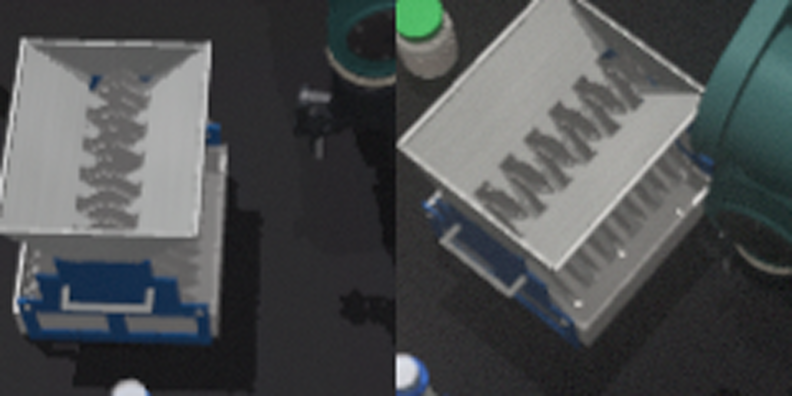

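```bash
python3 - <<'E'
from fit import *
w=pickle.load(open('pics/w12.pkl','rb'))
c=w['img'][50:300,0:170]; cv2.imwrite('pics/w12c.png',cv2.cvtColor(cv2.resize(c,None,fx=2.4,fy=2.4,interpolation=cv2.INTER_CUBIC),cv2.COLOR_RGB2BGR))
# bottom edge of outer wall: rowwise strongest drop
g=cv2.cvtColor(w['img'],cv2.COLOR_RGB2GRAY).astype(float); pts=[]
for v in range(82,232,3):
    d=np.diff(cv2.GaussianBlur(g[v:v+1],(3,1),0)[0,118:155]); u=118+d.argmin()+.5; pts.append((u,v))
o=np.array([.5171,-.1647]);y=-.1263;Rm=np.array([[np.cos(y),np.sin(y)],[-np.sin(y),np.cos(y)]])
P=(atz(w,pts,0)[:,:2]-o)@Rm.T*1000; k=np.polyfit(P[:,0],P[:,1],1); r=P[:,1]-np.polyval(k,P[:,0]); m=abs(r)<1.5; k=np.polyfit(P[m,0],P[m,1],1); print('slope rad',k,m.sum(),r.std(),P[0],P[-1])
E
```

```text
slope rad [-1.80304190e-03  1.11254892e+02] 50 0.4224234920080622 [-102.84788705  111.09237285] [ 98.91408211 110.55864195]
```

View pics/w12c.png

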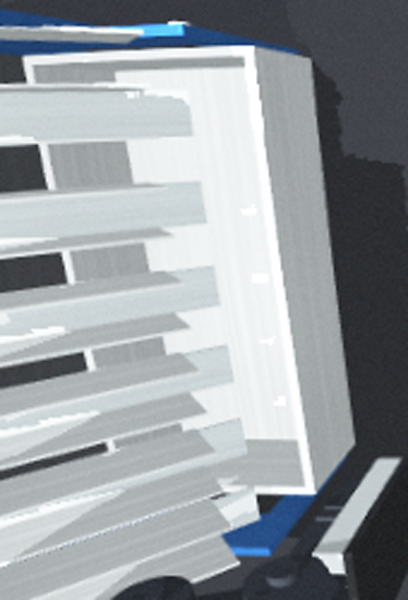

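```bash
python3 -c "
from plant import arm
print(arm.hand_in(), arm.state()['wrist_force'])"
```

```text
the job is handed in; nothing more can be done
the job is handed in; nothing more can be done
```

The pan is home in the bay, the gripper has let go and is clear, and I handed the job in; no verdict was reported.

**What I did:** I gripped the pan's outer wall, turned it square to the splitter and slid it flat between the end plates. For the last stretch I let go and pushed with the back of an open finger, because the moves could not lean the gripper and upright it would have hit the hopper.

**Force at the partition:** The pushing force rose sharply from about 3 N to a peak of about 15 N. That is above the suggested 5 to 10 N but below the 30 N limit. I eased back and held about 8.4 N before backing off.

**Last checks, from the pictures:**
- The outer wall is at y = 111.3 mm (home is 111.5 mm).
- It is parallel to the partition within about 0.002 rad, measured against the splitter angle I fitted.
- The splitter's image shifted by less than 0.1 pixel, so it did not visibly move.
- The wrist force is near zero and nothing is touching the robot.

**Where measurements disagreed:**
- The wrist camera and the two fixed cameras disagreed by about 3 mm in absolute position, so I worked from positions relative to the splitter.
- I did not measure the sideways position at the end. Earlier estimates ranged from about -2 to +1.4 mm. The end plates allow ±3 mm, so it should be within the ±6 mm tolerance.

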